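# Make up a registration-desk kit and a swab-station kit in their foam trays

## Task

Make up the two kits for the collection point from the stock lying along the front of the trays. The registration-desk kit is the black power brick and the stapler: they go in the tray with two cut-outs of middling width. The swab-station kit is the flat printed carton and the black-capped marker that lies with the stock: they go in the tray with one broad and one narrow cut-out. Lay each thing right side up, fully down on the floor of the cut-out made for it, either end forward, and let go of everything.

Things in the scene. Friction and masses are not known exactly. Their poses are not given: they have to be found in the camera images.
- power_brick: Black power adapter, a plain block 46 (x) x 105 (y) x 30 mm, lying flat. Origin: centre of its underside; y along its length, z up. 0.24 kg. Lies with its length pointing roughly away from the robot, within about 20 degrees.
- stapler: Blue desk stapler on a black base, 134 (x) x 34 (y) x 49 mm high, standing on its base, shut (it does not open). Origin: centre of its underside; x along its length, z up. Base 30 mm wide up to z = 22, top arm 26 mm wide from z = 24 to 49 (x from -67 to 54). 0.19 kg. Points roughly away from the robot, within about 20 degrees.
- flat_carton: Flat white, violet and magenta printed carton, 120 (x) x 68 (y) x 34 mm, lying flat, rigid. Origin: centre of its underside; x along its length, z up. 0.07 kg. Grip it across its 68 mm. Points roughly away from the robot, within about 20 degrees.
- marker: White marker pen with a black cap, lying flat, 132 (x) x 12 (y) x 13 mm, does not roll. Origin: centre of its underside; x along its length, z up. 0.012 kg. It lies in the row of stock (not the blue-capped one nearer the robot). Points roughly away from the robot, within about 20 degrees.
- desk_tray: Fixed kit tray for the registration desk: grey shell 160 (x) x 164 (y) x 32 mm, dark foam with a paler layer under the cut-outs, top at z = 30. Origin: centre of underside; x along the cut-outs, away from the robot (yaw about -15 +-7 deg), y left, z up. Cut-outs, centred on x = 0: power brick's 121 x 62 at y = +39, stapler's 148 x 50 at y = -40, both floors at z = 12. A finger channel (|x| < 30, floor z = 18) crosses the whole tray.
- swab_tray: Fixed kit tray for the swab station: grey shell 160 (x) x 164 (y) x 32 mm, dark foam with a paler layer under the cut-outs, top at z = 30. Origin: centre of underside; x along the cut-outs, away from the robot (yaw about -15 +-7 deg), y left, z up. Cut-outs, centred on x = 0: carton's 136 x 84 at y = +26, floor z = 12; marker's 148 x 28 at y = -54, floor z = 16. A finger channel (|x| < 30, floor z = 18) crosses the whole tray.

How it is judged:
At the end, for the whole second after the job is handed in: Each thing lies in its own cut-out of its tray: within 12 mm across and 15 mm along of the middle, turned under 0.25 rad, level within 0.1 rad, its underside within 4 mm of the floor; at rest and let go (x of power_brick in the frame of desk_tray between -0.015 and 0.015 m and y of power_brick in the frame of desk_tray between 0.027 and 0.051 m and z of each of power_brick, stapler in the frame of desk_tray below 0.016 m and angle between the y axis of power_brick and the x axis of desk_tray, either way round below 0.25 rad and angle between each of power_brick, stapler, flat_carton, marker's own z axis and vertical below 0.1 rad and linear speed of each of power_brick, stapler, flat_carton, marker below 0.02 m/s and x of stapler in the frame of desk_tray between -0.015 and 0.015 m and y of stapler in the frame of desk_tray between -0.052 and -0.028 m and angle between the x axis of stapler and the x axis of desk_tray, either way round below 0.25 rad and x of flat_carton in the frame of swab_tray between -0.015 and 0.015 m and y of flat_carton in the frame of swab_tray between 0.014 and 0.038 m and z of flat_carton in the frame of swab_tray below 0.016 m and angle between the x axis of each of flat_carton, marker and the x axis of swab_tray, either way round below 0.25 rad and x of marker in the frame of swab_tray between -0.015 and 0.015 m and y of marker in the frame of swab_tray between -0.066 and -0.042 m and z of marker in the frame of swab_tray below 0.02 m); the robot touches nothing.
It also fails if it takes over 102 s, if anything falls off the work surface, if the arm or the gripper's body presses on something with over 40 N, if the wrist force passes 120 N, or if a joint passes its speed limit or range.

## Robot

A 7-joint arm with a two-finger parallel gripper is mounted at the origin on the work surface; the furniture and walls round the work are solid. World frame = base frame: x ahead of the robot, y to its left, z up, the work surface at z = 0. Lengths are in m, angles in rad, forces in N, time in s.
With the tool pointing down it reaches from about 0.4 to 0.9 m from the base axis. Payload 5.5 kg.
Tool frame: the origin (TCP) lies between the finger pads; the fingertips stand 19 mm ahead of it and the grasp point (between the pads) is the TCP; x points along the fingers, y is the direction in which the jaws open and shut, and the axes are right-handed (so a half turn about x gives the same grasp; the last joint's range is limited). The gripper opens to 85 mm and grips with 20 to 120 N. Pads are 22 mm wide; open, the fingers measure 114 mm over their backs; the gripper's body (76 mm by 85 mm) begins 54 mm behind the grasp point. The pads swing forward as they close: fully open they stand 13 mm farther back than shut.
Start: joints at [-1.06, 0.501, -0.427, 1.55, 0.221, 1.138, -0.21], TCP at [0.159, 0.63, 0.25] pointing down, gripper open.
Joint ranges: [-2.88, 2.88], [-0.31, 2.03], [-1.54, 1.56], [0.2, 2.42], [-1.41, 4.55], [0.19, 2.02], [-2.57, 2.57]. Speed limits (rad/s): [2.57, 2.57, 3.14, 3.14, 3.14, 3.14, 3.14].

## Interface

Orientations are given as a unit quaternion [w, x, y, z].
In Python, from cell import state, get_image, camera_model, sign_off gives the robot as it stands. The module is installed in compiled form; this text tells all that it offers.
- The arm moves only by the tool jog_arm, never from a script. Its argument "series" is a list of rows, each an object of numbers: "x", "y", "z": the shift along the tool's x, y, z in cm; "wx", "wy", "wz": the turn, a rotation vector about the tool's x, y, z in degrees. A call has 1 to 12 rows; each row is the pose to reach, as a shift and turn from the pose commanded when the call began, along the tool's axes at that moment; what a row does not reach only later rows make up. A row lasts 1/12 s, in which the tool goes at most 41.7 mm and 7.16 degrees, less where a joint would pass 70% of its speed; a pose out of reach is approached as far as the arm can. A call with a gripper value outside its range is refused whole. "gripper" is the closure, from -1 (fully open) to 1 (shut), set as the call begins (left out, the last holds). The fingers move at their own pace and stop on an object; the grip force is fixed at half the most. Time passes only in rows, so rows that repeat a pose let the fingers close. It gives the time, the measured TCP pose, the force and the opening at its end, in the units of the state.
- state(): the state, without advancing time (a new reading comes with each control period).
- get_image(name): name is "scene" or "side" or "wrist"; returns (picture, depth): 400x640x3 uint8, red, green, blue; 400x640 float32, m along the optical axis (not along the pixel's ray), 0 where there is no reading.
- camera_model(name): a dict with "mtx" (3x3 intrinsics, pixels), "xyz" and "rotation" of the camera in the world. Camera axes: x right, y down, z forward; pixel columns grow to the right and rows downward; lengths in m; the calibration is good to about 2 mm. A picture is of the moment at which its call begins: read the wrist's pose just before it. camera_model takes no time and is no camera call; for the wrist camera it gives the pose at the moment of the call.
- sign_off(): hands the job in, once; it reports no verdict.
The state is a dict: "t": time; "joint_positions": joint angles; "qvel": joint speeds; "joint_torque": joint torques, N m; "tool_pos": TCP position; "tool_rot": TCP orientation; "ft_force": force on the tool from outside, world axes, zero at the start; "moment": the same for the moment, N m; "opening": finger opening in m.
Only numpy, scipy, OpenCV 4.12 (cv2) and the standard library are available. Lean on these libraries where they do the work, as an engineer would, in place of code of your own. Each camera call takes 0.05 s, during which the arm holds its last target. There are 200 camera calls.

## Working session

There is one attempt and no reset: what is moved stays moved. The work goes in short steps, Python scripts to look and compute and a tool call to move; the robot and the scene stay as the last step left them, time stands still between calls to the robot, and variables do not carry over. Pictures are saved under pics/ and viewed, about 12 in all and at most 16, crops included, and the job is handed in when it is done.

Besides the shell and the picture viewer there is one more tool, called after "Request:" by a JSON object that holds its "op" and its "data". jog_arm: Moves the arm, as the interface text tells. Its arguments: {"type":"object","properties":{"series":{"type":"array"},"gripper":{"type":"number"}},"required":["series"]}

```bash
mkdir -p pics; ls; python3 - <<'E'
from cell import *
import cv2,numpy as np
s=state();print(s['t'],s['tool_pos'],s['tool_rot'],s['opening'])
for n in('scene','side','wrist'):
    m=camera_model(n)
    im,d=get_image(n);np.savez('pics/'+n,im=im,d=d,**m)
    cv2.imwrite(f'pics/{n}0.png',im[:,:,::-1]);print(n,np.round(m['xyz'],3),np.round(m['rotation'],3).tolist(),m['mtx'][0],(d>0).mean())
E
```

```text
pics
0.0 [0.15930326 0.62950117 0.24925488] [ 0.70158178  0.08669024  0.70179489 -0.08804396] 0.08540252120823535
scene [-0.166  0.62   0.661] [0.175, -0.333, 0.812, -0.447] [498.9611903    0.         315.94723269] 0.9959921875
side [0.211 0.716 0.479] [0.094, -0.157, 0.84, -0.511] [467.05131625   0.         322.53530391] 0.9961640625
wrist [0.093 0.647 0.374] [0.109, 0.781, 0.609, 0.084] [313.79911622   0.         319.55408362] 0.99588671875
```

View pics/scene0.png

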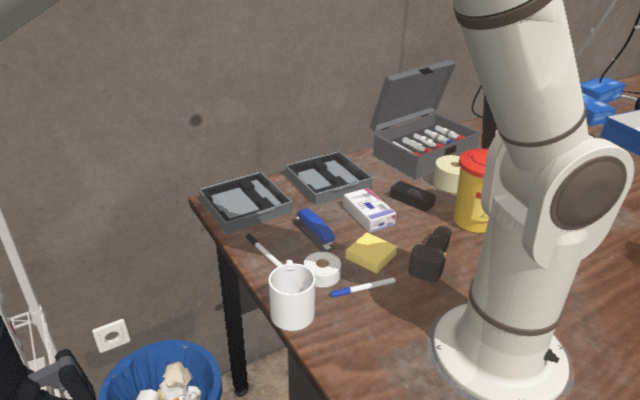

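View pics/side0.png

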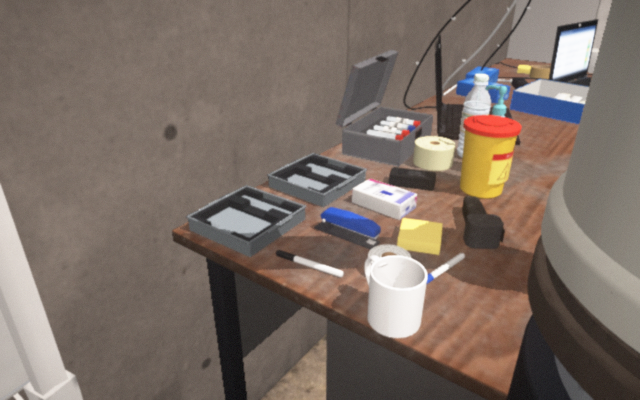

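```bash
cat > h.py <<'E'
import numpy as np,cv2
from scipy.spatial.transform import Rotation as R
from cell import *
def q2R(q): return R.from_quat([q[1],q[2],q[3],q[0]])
def cloud(im,d,m):
    v,u=np.indices(d.shape); K=np.array(m['mtx'])
    p=np.stack([(u-K[0,2])/K[0,0]*d,(v-K[1,2])/K[1,1]*d,d],-1)
    return q2R(m['rotation']).apply(p.reshape(-1,3)).reshape(p.shape)+np.array(m['xyz'])
def shot(n):
    m=camera_model(n);im,d=get_image(n);return im,d,cloud(im,d,m),m
def ortho(im,P,x0,x1,y0,y1,res,zmax=.2):
    # rows: x decreasing downward, cols: y decreasing to right
    H=int((x1-x0)/res);W=int((y1-y0)/res);o=np.zeros((H,W,3),np.uint8);z=np.full((H,W),np.nan)
    k=(P[...,2]<zmax)&(P[...,2]>-.03)&(P[...,0]>x0)&(P[...,0]<x1)&(P[...,1]>y0)&(P[...,1]<y1)
    p=P[k];c=im[k];s=np.argsort(p[:,2]);p=p[s];c=c[s]
    r=np.clip(((x1-p[:,0])/res).astype(int),0,H-1);q=np.clip(((y1-p[:,1])/res).astype(int),0,W-1)
    o[r,q]=c;z[r,q]=p[:,2];return o,z
E
python3 - <<'E'
from h import *
D={n:np.load(f'pics/{n}.npz') for n in('scene','side','wrist')}
for n,px in(('scene',[(245,200),(328,175),(265,250),(316,227),(370,210),(412,195),(195,205),(290,300)]),('side',[(245,215),(318,178),(310,263),(350,225),(385,198),(412,179),(395,290),(175,236)])):
    d=D[n];P=cloud(d['im'],d['d'],d)
    for u,v in px: print(n,u,v,np.round(P[v,u],3))
P=np.concatenate([cloud(D[n]['im'],D[n]['d'],D[n]).reshape(-1,3) for n in('scene','side')])
I=np.concatenate([D[n]['im'].reshape(-1,3) for n in('scene','side')])
o,z=ortho(I,P,.2,1.0,-.3,.7,.0015)
o=cv2.morphologyEx(o,cv2.MORPH_CLOSE,np.ones((3,3)))
cv2.imwrite('pics/ortho.png',o[:,:,::-1])
E
```

```text
scene 245 200 [0.638 0.021 0.013]
scene 328 175 [ 0.577 -0.202  0.016]
scene 265 250 [0.463 0.11  0.012]
scene 316 227 [0.414 0.011 0.046]
scene 370 210 [ 0.383 -0.132  0.035]
scene 412 195 [ 0.358 -0.259  0.029]
scene 195 205 [ 0.721  0.106 -0.   ]
scene 290 300 [0.276 0.215 0.074]
side 245 215 [0.649 0.012 0.013]
side 318 178 [ 0.573 -0.195  0.017]
side 310 263 [0.466 0.112 0.01 ]
side 350 225 [0.429 0.008 0.035]
side 385 198 [ 0.396 -0.122  0.034]
side 412 179 [ 0.367 -0.259  0.022]
side 395 290 [0.297 0.225 0.086]
side 175 236 [ 0.754  0.102 -0.008]
```

View pics/ortho.png

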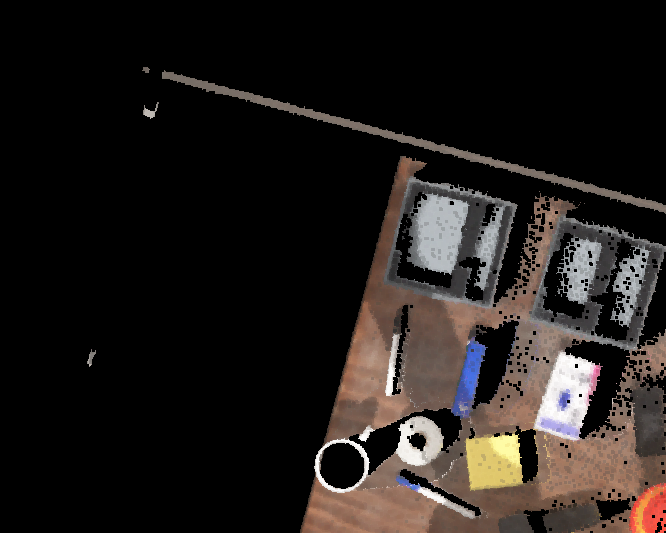

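```bash
cat >> h.py <<'E'
def rel(pos,yaw,flip=False):
    """tool-frame shift (cm) and rotvec (deg) to: tool x down, tool y = jaws along world dir yaw+90 (objects lie along yaw)"""
    s=state();Rc=q2R(s['tool_rot'])
    a=yaw+np.pi/2+(np.pi if flip else 0);y=np.array([np.cos(a),np.sin(a),0]);x=np.array([0,0,-1.]);z=np.cross(x,y)
    Rt=R.from_matrix(np.stack([x,y,z],1))
    return np.round(Rc.inv().apply(np.array(pos)-s['tool_pos'])*100,2),np.round((Rc.inv()*Rt).as_rotvec(degrees=True),1)
E
python3 - <<'E'
from h import *
print(np.round(q2R(state()['tool_rot']).as_matrix(),3))
for f in(0,1): print(rel((.48,-.06,.36),-.26,f))
E
```

```text
[[-0.     0.245  0.969]
 [-0.002  0.969 -0.245]
 [-1.    -0.002 -0.   ]]
(array([-10.96, -59.01,  48.  ]), array([ 0.7, -0. ,  0.1]))
(array([-10.96, -59.01,  48.  ]), array([-1.793e+02, -1.000e-01, -0.000e+00]))
```

Request:
{"op": "jog_arm", "data": {"series": [{"x":-11,"y":-4,"z":1},{"x":-11,"y":-8,"z":3},{"x":-11,"y":-12,"z":6},{"x":-11,"y":-16,"z":9},{"x":-11,"y":-19,"z":12},{"x":-11,"y":-22,"z":15},{"x":-11,"y":-25,"z":18},{"x":-11,"y":-28,"z":21},{"x":-11,"y":-31,"z":24},{"x":-11,"y":-34,"z":27},{"x":-11,"y":-37,"z":30},{"x":-11,"y":-40,"z":33}]}}

```text
invalid input at $.series[0]: expected keys x, y, z, wx, wy, wz
```

Request:
{"op": "jog_arm", "data": {"series": [{"y":-3,"z":2},{"y":-6,"z":5},{"y":-9,"z":8},{"y":-12,"z":10},{"y":-14,"z":12},{"y":-16,"z":14},{"y":-18,"z":15},{"y":-19,"z":15},{"y":-19,"z":15},{"y":-19,"z":15}]}}

```text
invalid input at $.series[0]: expected keys x, y, z, wx, wy, wz
```

```bash
python3 - <<'E'
from h import *
s=state();print(s['t'],s['tool_pos'],s['joint_positions'],np.abs(s['qvel']).max())
print(rel((.48,-.06,.36),-.26))
im,d,P,m=shot('wrist');np.savez('pics/w1',im=im,d=d,P=P);cv2.imwrite('pics/w1.png',im[:,:,::-1]);print(m['xyz'])
E
```

```text
0.15 [0.15933043 0.62963743 0.2494674 ] [-1.05979426  0.50168445 -0.42686015  1.55121082  0.22085329  1.13832156
 -0.21028644] 0.004240347856594523
(array([-10.96, -59.01,  48.  ]), array([ 0.7, -0. ,  0.1]))
[0.09280285 0.64660559 0.37438292]
```

View pics/w1.png

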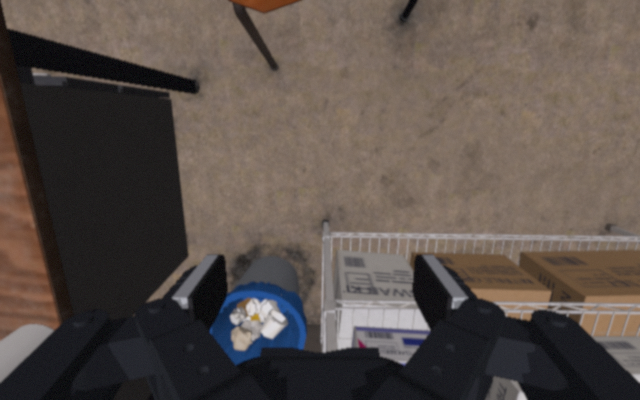

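Request:
{"op": "jog_arm", "data": {"series": [{"x":-11,"y":-12,"z":6,"wx":0,"wy":0,"wz":0},{"x":-11,"y":-12,"z":6,"wx":0,"wy":0,"wz":0},{"x":-11,"y":-12,"z":6,"wx":0,"wy":0,"wz":0},{"x":-11,"y":-12,"z":6,"wx":0,"wy":0,"wz":0},{"x":-11,"y":-40,"z":33,"wx":0,"wy":0,"wz":0},{"x":-11,"y":-40,"z":33,"wx":0,"wy":0,"wz":0},{"x":-11,"y":-40,"z":33,"wx":0,"wy":0,"wz":0},{"x":-11,"y":-40,"z":33,"wx":0,"wy":0,"wz":0},{"x":-11,"y":-40,"z":33,"wx":0,"wy":0,"wz":0},{"x":-11,"y":-40,"z":33,"wx":0,"wy":0,"wz":0},{"x":-11,"y":-40,"z":33,"wx":0,"wy":0,"wz":0},{"x":-11,"y":-40,"z":33,"wx":0,"wy":0,"wz":0}]}}

```text
t: 1.2
tool_pos: [0.3517, 0.2122, 0.3599]
tool_rot: [0.702, 0.088, 0.701, -0.087]
ft_force: [0.9, 1.2, -0.6]
opening: 0.0854
```

```bash
python3 - <<'E'
from h import *
s=state();print(s['t'],s['tool_pos'],s['joint_positions'],np.abs(s['qvel']).max())
print(rel((.48,-.06,.36),-.26))
E
```

```text
1.2 [0.3516968  0.21222572 0.35990297] [-0.46979853 -0.06799136 -0.13091154  1.96496449 -0.00934961  1.24318948
  0.72571962] 1.1598516369042688
(array([-1.000e-02, -2.325e+01,  1.911e+01]), array([ 0.7,  0. , -0. ]))
```

Request:
{"op": "jog_arm", "data": {"series": [{"x":0,"y":-23,"z":19,"wx":0,"wy":0,"wz":0},{"x":0,"y":-23,"z":19,"wx":0,"wy":0,"wz":0},{"x":0,"y":-23,"z":19,"wx":0,"wy":0,"wz":0},{"x":0,"y":-23,"z":19,"wx":0,"wy":0,"wz":0},{"x":0,"y":-23,"z":19,"wx":0,"wy":0,"wz":0},{"x":0,"y":-23,"z":19,"wx":0,"wy":0,"wz":0},{"x":0,"y":-23,"z":19,"wx":0,"wy":0,"wz":0},{"x":0,"y":-23,"z":19,"wx":0,"wy":0,"wz":0},{"x":0,"y":-23,"z":19,"wx":0,"wy":0,"wz":0},{"x":0,"y":-23,"z":19,"wx":0,"wy":0,"wz":0},{"x":0,"y":-23,"z":19,"wx":0,"wy":0,"wz":0}]}}

```text
t: 2.12
tool_pos: [0.4786, -0.0536, 0.3594]
tool_rot: [0.701, 0.087, 0.702, -0.086]
ft_force: [0.1, 0.4, -0.4]
opening: 0.0855
```

```bash
python3 - <<'E'
from h import *
s=state();print(s['t'],s['tool_pos'],s['joint_positions'],np.abs(s['qvel']).max())
im,d,P,m=shot('wrist');np.savez('pics/w1',im=im,d=d,P=P);cv2.imwrite('pics/w2.png',im[:,:,::-1]);print(m['xyz'])
E
```

```text
2.1167 [ 0.47864524 -0.05360382  0.35938556] [-0.15998683  0.06610467  0.22853934  1.83465129 -0.0166145   1.24338446
  1.39863125] 0.009677992904257545
[ 0.41210312 -0.03707285  0.48433201]
```

View pics/w2.png

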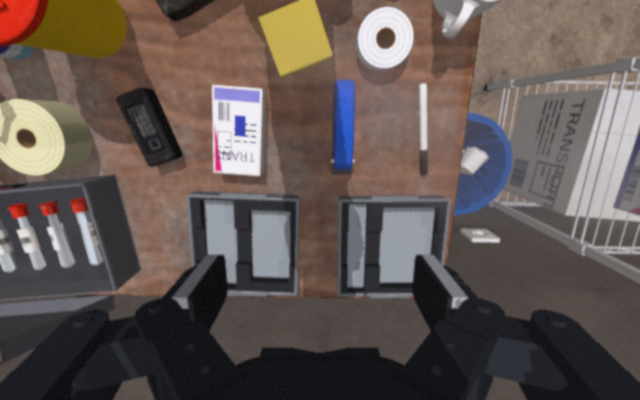

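```bash
cat > meas.py <<'E'
from h import *
def rect(p):
    # p Nx2 metres -> centre, (len,wid), yaw of long side folded to (-90,90]
    (cx,cy),(w,h),a=cv2.minAreaRect((p*1000).astype(np.float32))
    if w<h:w,h,a=h,w,a+90
    a=(a+90)%180-90
    return np.round([cx,cy,w,h,a],1)
def obj(P,box,z0,z1,extra=None):
    u0,u1,v0,v1=box;k=np.zeros(P.shape[:2],bool);k[v0:v1,u0:u1]=1
    k&=(P[...,2]>z0)&(P[...,2]<z1)
    if extra is not None:k&=extra
    n,l,st,_=cv2.connectedComponentsWithStats(k.astype(np.uint8))
    i=1+np.argmax(st[1:,4]);p=P[l==i]
    return rect(p[:,:2]),np.round(np.median(p[:,2])*1000,1),len(p)
E
python3 - <<'E'
from meas import *
D=np.load('pics/w1.npz');P=D['P'];im=D['im'];hsv=cv2.cvtColor(im,cv2.COLOR_RGB2HSV)
print('table z',np.round(np.median(P[60:180,280:300,2])*1000,1))
print('brick',obj(P,(105,190,75,175),.022,.045))
print('carton',obj(P,(195,285,75,188),.025,.045))
print('stapler blue',obj(P,(320,370,70,182),.025,.06,(hsv[...,0]>100)&(hsv[...,0]<130)&(hsv[...,1]>120)))
print('stapler',obj(P,(320,370,70,182),.01,.06))
print('marker',obj(P,(405,440,70,182),.006,.02))
for n,b in(('desk',(180,308,185,302)),('swab',(330,452,185,302))):
    print(n,'rim',obj(P,b,.022,.04),'shell',obj(P,b,.022,.04,hsv[...,2]>60))
pale=(hsv[...,2]>95)
for n,b,z in(('brick cut',(245,295,200,290),(.006,.018)),('stapler cut',(200,238,200,290),(.006,.018)),('carton cut',(375,440,200,290),(.006,.018)),('marker cut',(343,370,200,295),(.009,.022))):
    print(n,obj(P,b,*z,pale))
print(np.median(hsv[220:270,255:285,2]),np.median(hsv[220:270,300:330,2]))
E
```

```text
table z 1.3
brick (array([ 369.4, -278.2,  103.9,   45.8,    4.2]), np.float64(31.0), 2531)
carton (array([ 405.2, -154.5,  120.5,   68.7,  -18.4]), np.float64(35.4), 4358)
stapler blue (array([434.7,  -8.3, 116.8,  25.1, -14.2]), np.float64(47.8), 1610)
stapler (array([433.7,  -8.1, 120.7,  33.5, -13.4]), np.float64(47.5), 1783)
marker (array([470.3, 106.2, 131.3,  11.6,  -8.2]), np.float64(11.4), 703)
desk rim (array([ 574.9, -199. ,  172.2,  168.6,  -16.4]), np.float64(31.3), 3986) shell (array([ 574.9, -199. ,  172.2,  168.6,  -16.4]), np.float64(32.6), 1667)
swab rim (array([634.8,  23.2, 171.8, 168.4, -13.8]), np.float64(31.5), 3709) shell (array([634.8,  23.2, 171.8, 168.4, -13.8]), np.float64(32.5), 1955)
brick cut (array([ 589. , -163.3,  115.5,   61.5,  -16. ]), np.float64(12.9), 2445)
stapler cut (array([ 566.5, -237.9,  142.6,   50.6,  -17. ]), np.float64(12.8), 1852)
carton cut (array([644.8,  48.4, 130.8,  83.3, -13.7]), np.float64(13.1), 3332)
marker cut (array([624.5, -28.8, 143.6,  27.5, -13.3]), np.float64(17.0), 1383)
167.0 93.0
```

```bash
python3 - <<'E'
from h import *
P=np.load('pics/w1.npz')['P'];im=np.load('pics/w1.npz')['im']
p=P[60:190,315:375].reshape(-1,3);c=im[60:190,315:375].reshape(-1,3)
a=np.radians(-14);t=(p[:,0]-.4342)*np.cos(a)+(p[:,1]+.0082)*np.sin(a);n=-(p[:,0]-.4342)*np.sin(a)+(p[:,1]+.0082)*np.cos(a)
for lo,hi in((.008,.024),(.024,.06)):
    k=(p[:,2]>lo)&(p[:,2]<hi)&(abs(n)<.02);print(lo,np.round(np.percentile(t[k],[0,2,50,98,100]),4),k.sum())
print(rel((.405,-.1545,.12),np.radians(-18.4)))
E
```

```text
0.008 [-0.0542 -0.0471  0.0258  0.0666  0.0696] 112
0.024 [-0.0608 -0.0578 -0.0028  0.0554  0.0589] 1759
(array([ 23.95, -11.61,  -4.68]), array([ 4.4, -0. , -0. ]))
```

Request:
{"op": "jog_arm", "data": {"series": [{"x":15,"y":-11.6,"z":-4.7,"wx":4.4,"wy":0,"wz":0},{"x":15,"y":-11.6,"z":-4.7,"wx":4.4,"wy":0,"wz":0},{"x":15,"y":-11.6,"z":-4.7,"wx":4.4,"wy":0,"wz":0},{"x":15,"y":-11.6,"z":-4.7,"wx":4.4,"wy":0,"wz":0},{"x":15,"y":-11.6,"z":-4.7,"wx":4.4,"wy":0,"wz":0},{"x":24,"y":-11.6,"z":-4.7,"wx":4.4,"wy":0,"wz":0},{"x":24,"y":-11.6,"z":-4.7,"wx":4.4,"wy":0,"wz":0},{"x":24,"y":-11.6,"z":-4.7,"wx":4.4,"wy":0,"wz":0},{"x":24,"y":-11.6,"z":-4.7,"wx":4.4,"wy":0,"wz":0},{"x":24,"y":-11.6,"z":-4.7,"wx":4.4,"wy":0,"wz":0},{"x":24,"y":-11.6,"z":-4.7,"wx":4.4,"wy":0,"wz":0}], "gripper": -1}}

```text
t: 3.08
tool_pos: [0.4071, -0.1561, 0.1218]
tool_rot: [0.699, 0.114, 0.697, -0.114]
ft_force: [0.2, -0.1, 0.9]
opening: 0.0854
```

```bash
python3 - <<'E'
from h import *
print(rel((.405,-.1545,.024),np.radians(-18.4)))
S=np.load('pics/side.npz');P=cloud(S['im'],S['d'],S)
p=P.reshape(-1,3);a=np.radians(-14);t=(p[:,0]-.4342)*np.cos(a)+(p[:,1]+.0082)*np.sin(a);n=-(p[:,0]-.4342)*np.sin(a)+(p[:,1]+.0082)*np.cos(a)
for lo,hi in((.008,.024),(.026,.06)):
    k=(p[:,2]>lo)&(p[:,2]<hi)&(abs(n)<.025)&(abs(t)<.09);print(lo,np.round(np.percentile(t[k],[0,2,50,98,100]),4),k.sum())
E
```

```text
(array([ 9.78,  0.08, -0.29]), array([-0.1,  0.2, -0. ]))
0.008 [-0.0894 -0.0586  0.036   0.0611  0.0666] 192
0.026 [-0.0607 -0.0591 -0.0076  0.0528  0.0599] 911
```

Request:
{"op": "jog_arm", "data": {"series": [{"x":4,"y":0,"z":-0.2,"wx":0,"wy":0,"wz":0},{"x":7,"y":0,"z":-0.2,"wx":0,"wy":0,"wz":0},{"x":9.6,"y":0,"z":-0.2,"wx":0,"wy":0,"wz":0},{"x":9.7,"y":0,"z":-0.2,"wx":0,"wy":0,"wz":0},{"x":9.7,"y":0,"z":-0.2,"wx":0,"wy":0,"wz":0}]}}

```text
t: 3.5
tool_pos: [0.4039, -0.1556, 0.0235]
tool_rot: [0.698, 0.114, 0.698, -0.114]
ft_force: [-0.3, -0.0, -0.1]
opening: 0.0855
```

Request:
{"op": "jog_arm", "data": {"series": [{"x":0,"y":0,"z":0,"wx":0,"wy":0,"wz":0},{"x":0,"y":0,"z":0,"wx":0,"wy":0,"wz":0},{"x":0,"y":0,"z":0,"wx":0,"wy":0,"wz":0},{"x":0,"y":0,"z":0,"wx":0,"wy":0,"wz":0},{"x":0,"y":0,"z":0,"wx":0,"wy":0,"wz":0},{"x":0,"y":0,"z":0,"wx":0,"wy":0,"wz":0}], "gripper": 1}}

```text
t: 4.0
tool_pos: [0.4053, -0.1561, 0.0252]
tool_rot: [0.7, 0.114, 0.696, -0.114]
ft_force: [-1.8, 0.9, 4.8]
opening: 0.0665
```

Request:
{"op": "jog_arm", "data": {"series": [{"x":-4,"y":0,"z":0,"wx":0,"wy":0,"wz":0},{"x":-8,"y":0,"z":0,"wx":0,"wy":0,"wz":0},{"x":-12,"y":0,"z":0,"wx":0,"wy":0,"wz":0},{"x":-12,"y":0,"z":0,"wx":0,"wy":0,"wz":0},{"x":-12,"y":0,"z":0,"wx":0,"wy":0,"wz":0}]}}

```text
t: 4.42
tool_pos: [0.4063, -0.1562, 0.1469]
tool_rot: [0.701, 0.114, 0.694, -0.114]
ft_force: [-0.4, 0.4, -0.7]
opening: 0.0669
```

```bash
python3 - <<'E'
from h import *
print(state()['opening'],rel((.641,.0484,.14),np.radians(-13.8)))
E
```

```text
0.06686892678520961 (array([ 0.89, 26.87, 15.72]), array([-4.8,  0.5, -0.1]))
```

Request:
{"op": "jog_arm", "data": {"series": [{"x":0.5,"y":26.9,"z":15.7,"wx":-4.8,"wy":0.5,"wz":0},{"x":0.5,"y":26.9,"z":15.7,"wx":-4.8,"wy":0.5,"wz":0},{"x":0.5,"y":26.9,"z":15.7,"wx":-4.8,"wy":0.5,"wz":0},{"x":0.5,"y":26.9,"z":15.7,"wx":-4.8,"wy":0.5,"wz":0},{"x":0.5,"y":26.9,"z":15.7,"wx":-4.8,"wy":0.5,"wz":0},{"x":0.5,"y":26.9,"z":15.7,"wx":-4.8,"wy":0.5,"wz":0},{"x":0.5,"y":26.9,"z":15.7,"wx":-4.8,"wy":0.5,"wz":0},{"x":0.5,"y":26.9,"z":15.7,"wx":-4.8,"wy":0.5,"wz":0},{"x":0.5,"y":26.9,"z":15.7,"wx":-4.8,"wy":0.5,"wz":0},{"x":0.5,"y":26.9,"z":15.7,"wx":-4.8,"wy":0.5,"wz":0},{"x":0.5,"y":26.9,"z":15.7,"wx":-4.8,"wy":0.5,"wz":0},{"x":0.5,"y":26.9,"z":15.7,"wx":-4.8,"wy":0.5,"wz":0}]}}

```text
t: 5.42
tool_pos: [0.6365, 0.0474, 0.1374]
tool_rot: [0.698, 0.086, 0.705, -0.086]
ft_force: [0.2, -0.0, -0.8]
opening: 0.067
```

```bash
python3 - <<'E'
from h import *
im,d,P,m=shot('wrist');cv2.imwrite('pics/c1.png',im[:,:,::-1])
print(state()['opening'],rel((.641,.0484,.037),np.radians(-13.8)))
E
```

```text
0.06672075678750658 (array([10.06,  0.2 ,  0.49]), array([-0.1, -0.5,  0. ]))
```

View pics/c1.png

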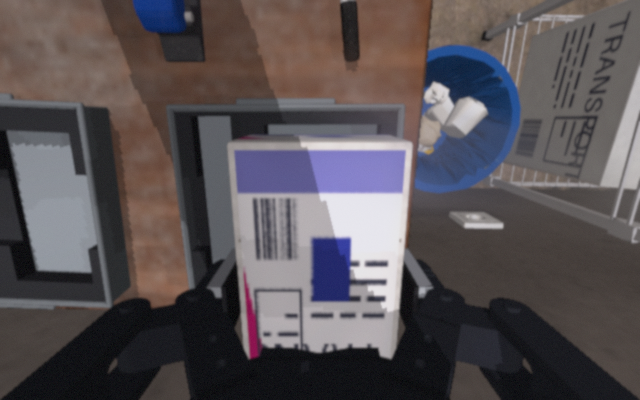

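Request:
{"op": "jog_arm", "data": {"series": [{"x":0,"y":0.2,"z":0.5,"wx":0,"wy":-0.5,"wz":0},{"x":4,"y":0.2,"z":0.5,"wx":0,"wy":-0.5,"wz":0},{"x":7,"y":0.2,"z":0.5,"wx":0,"wy":-0.5,"wz":0},{"x":8.5,"y":0.2,"z":0.5,"wx":0,"wy":-0.5,"wz":0},{"x":9.3,"y":0.2,"z":0.5,"wx":0,"wy":-0.5,"wz":0},{"x":9.7,"y":0.2,"z":0.5,"wx":0,"wy":-0.5,"wz":0},{"x":10,"y":0.2,"z":0.5,"wx":0,"wy":-0.5,"wz":0},{"x":10,"y":0.2,"z":0.5,"wx":0,"wy":-0.5,"wz":0},{"x":10,"y":0.2,"z":0.5,"wx":0,"wy":-0.5,"wz":0}]}}

```text
t: 6.22
tool_pos: [0.6434, 0.0503, 0.039]
tool_rot: [0.703, 0.085, 0.701, -0.085]
ft_force: [-0.3, -0.6, -0.8]
opening: 0.0665
```

Request:
{"op": "jog_arm", "data": {"series": [{"x":0.15,"y":-0.1,"z":-0.2,"wx":0,"wy":0,"wz":0},{"x":0.15,"y":-0.1,"z":-0.2,"wx":0,"wy":0,"wz":0},{"x":0.15,"y":-0.1,"z":-0.2,"wx":0,"wy":0,"wz":0}]}}

```text
t: 6.47
tool_pos: [0.641, 0.0498, 0.0373]
tool_rot: [0.703, 0.085, 0.701, -0.085]
ft_force: [-1.1, -0.4, 4.6]
opening: 0.0671
```

Request:
{"op": "jog_arm", "data": {"series": [{"x":0,"y":0,"z":0,"wx":0,"wy":0,"wz":0},{"x":0,"y":0,"z":0,"wx":0,"wy":0,"wz":0},{"x":0,"y":0,"z":0,"wx":0,"wy":0,"wz":0},{"x":0,"y":0,"z":0,"wx":0,"wy":0,"wz":0}], "gripper": -0.8}}

```text
t: 6.8
tool_pos: [0.6398, 0.0497, 0.0359]
tool_rot: [0.702, 0.085, 0.702, -0.085]
ft_force: [-0.1, 0.1, -0.2]
opening: 0.0768
```

Request:
{"op": "jog_arm", "data": {"series": [{"x":-2,"y":0,"z":0,"wx":0,"wy":0,"wz":0},{"x":-5,"y":0,"z":0,"wx":0,"wy":0,"wz":0},{"x":-9,"y":0,"z":0,"wx":0,"wy":0,"wz":0},{"x":-12,"y":0,"z":0,"wx":0,"wy":0,"wz":0},{"x":-12,"y":0,"z":0,"wx":0,"wy":0,"wz":0}]}}

```text
t: 7.22
tool_pos: [0.6447, 0.0498, 0.1635]
tool_rot: [0.706, 0.086, 0.698, -0.084]
ft_force: [1.4, 0.6, 0.4]
opening: 0.0768
```

```bash
python3 - <<'E'
from h import *
print(state()['opening'],rel((.470,.1065,.10),np.radians(-8.2)))
E
```

```text
0.07677168819423788 (array([  6.15,   1.31, -18.39]), array([-5.6,  0.6, -0.2]))
```

Request:
{"op": "jog_arm", "data": {"series": [{"x":6,"y":1.3,"z":-18.4,"wx":-5.6,"wy":0.5,"wz":0},{"x":6,"y":1.3,"z":-18.4,"wx":-5.6,"wy":0.5,"wz":0},{"x":6,"y":1.3,"z":-18.4,"wx":-5.6,"wy":0.5,"wz":0},{"x":6,"y":1.3,"z":-18.4,"wx":-5.6,"wy":0.5,"wz":0},{"x":6,"y":1.3,"z":-18.4,"wx":-5.6,"wy":0.5,"wz":0},{"x":6,"y":1.3,"z":-18.4,"wx":-5.6,"wy":0.5,"wz":0},{"x":6,"y":1.3,"z":-18.4,"wx":-5.6,"wy":0.5,"wz":0},{"x":6,"y":1.3,"z":-18.4,"wx":-5.6,"wy":0.5,"wz":0},{"x":6,"y":1.3,"z":-18.4,"wx":-5.6,"wy":0.5,"wz":0}], "gripper": 0}}

```text
t: 7.97
tool_pos: [0.4665, 0.106, 0.0967]
tool_rot: [0.703, 0.052, 0.707, -0.05]
ft_force: [-0.8, -0.3, -0.5]
opening: 0.0426
```

```bash
python3 - <<'E'
from h import *
print(state()['opening'],rel((.470,.1065,.0225),np.radians(-8.2)))
im,d,P,m=shot('wrist');cv2.imwrite('pics/m1.png',im[:,:,::-1])
E
```

```text
0.042587960602742614 (array([7.42, 0.09, 0.39]), array([-0.1, -0.4, -0.1]))
```

View pics/m1.png

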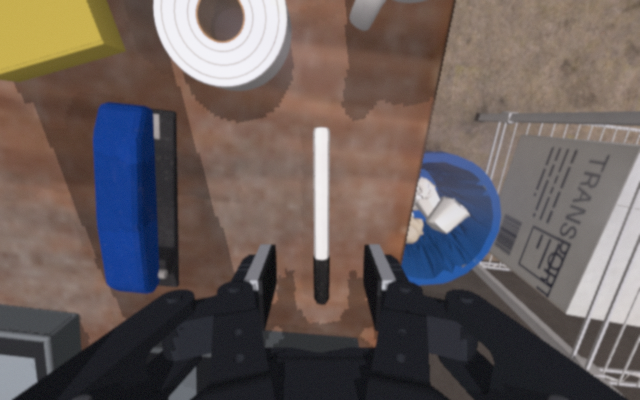

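Request:
{"op": "jog_arm", "data": {"series": [{"x":3.5,"y":0.1,"z":0.4,"wx":0,"wy":-0.4,"wz":0},{"x":6,"y":0.1,"z":0.4,"wx":0,"wy":-0.4,"wz":0},{"x":7,"y":0.1,"z":0.4,"wx":0,"wy":-0.4,"wz":0},{"x":7.4,"y":0.1,"z":0.4,"wx":0,"wy":-0.4,"wz":0},{"x":7.4,"y":0.1,"z":0.4,"wx":0,"wy":-0.4,"wz":0},{"x":7.4,"y":0.1,"z":0.4,"wx":0,"wy":-0.4,"wz":0}]}}

```text
t: 8.52
tool_pos: [0.4688, 0.1066, 0.0227]
tool_rot: [0.705, 0.051, 0.706, -0.05]
ft_force: [-0.6, 0.8, -0.1]
opening: 0.0426
```

Request:
{"op": "jog_arm", "data": {"series": [{"x":0,"y":0,"z":0,"wx":0,"wy":0,"wz":0},{"x":0,"y":0,"z":0,"wx":0,"wy":0,"wz":0},{"x":0,"y":0,"z":0,"wx":0,"wy":0,"wz":0},{"x":0,"y":0,"z":0,"wx":0,"wy":0,"wz":0},{"x":0,"y":0,"z":0,"wx":0,"wy":0,"wz":0},{"x":0,"y":0,"z":0,"wx":0,"wy":0,"wz":0}], "gripper": 1}}

```text
t: 9.02
tool_pos: [0.4688, 0.1071, 0.0233]
tool_rot: [0.705, 0.051, 0.705, -0.05]
ft_force: [0.4, -0.0, 5.3]
opening: 0.009
```

Request:
{"op": "jog_arm", "data": {"series": [{"x":-4,"y":0,"z":0,"wx":0,"wy":0,"wz":0},{"x":-8,"y":0,"z":0,"wx":0,"wy":0,"wz":0},{"x":-11,"y":0,"z":0,"wx":0,"wy":0,"wz":0},{"x":-11,"y":0,"z":0,"wx":0,"wy":0,"wz":0},{"x":-11,"y":0,"z":0,"wx":0,"wy":0,"wz":0}]}}

```text
t: 9.43
tool_pos: [0.4699, 0.1074, 0.1346]
tool_rot: [0.707, 0.052, 0.704, -0.049]
ft_force: [0.2, 0.2, -0.5]
opening: 0.0086
```

```bash
python3 - <<'E'
from h import *
print(state()['opening'],rel((.622,-.0292,.11),np.radians(-13.8)))
E
```

```text
0.008623101000224903 (array([  2.48, -11.37,  16.99]), array([ 5.6,  0.2, -0.2]))
```

Request:
{"op": "jog_arm", "data": {"series": [{"x":2.2,"y":-11.4,"z":17.2,"wx":5.6,"wy":0.2,"wz":0},{"x":2.2,"y":-11.4,"z":17.2,"wx":5.6,"wy":0.2,"wz":0},{"x":2.2,"y":-11.4,"z":17.2,"wx":5.6,"wy":0.2,"wz":0},{"x":2.2,"y":-11.4,"z":17.2,"wx":5.6,"wy":0.2,"wz":0},{"x":2.2,"y":-11.4,"z":17.2,"wx":5.6,"wy":0.2,"wz":0},{"x":2.2,"y":-11.4,"z":17.2,"wx":5.6,"wy":0.2,"wz":0},{"x":2.2,"y":-11.4,"z":17.2,"wx":5.6,"wy":0.2,"wz":0},{"x":2.2,"y":-11.4,"z":17.2,"wx":5.6,"wy":0.2,"wz":0},{"x":2.2,"y":-11.4,"z":17.2,"wx":5.6,"wy":0.2,"wz":0}]}}

```text
t: 10.18
tool_pos: [0.6206, -0.029, 0.1088]
tool_rot: [0.699, 0.085, 0.705, -0.084]
ft_force: [-0.3, 1.2, 0.1]
opening: 0.0084
```

```bash
python3 - <<'E'
from h import *
print(state()['opening'],rel((.622,-.0292,.041),np.radians(-13.8)))
im,d,P,m=shot('wrist');cv2.imwrite('pics/m2.png',im[:,:,::-1])
E
```

```text
0.00839066615733519 (array([6.78, 0.  , 0.2 ]), array([ 0.1, -0.4, -0.1]))
```

View pics/m2.png

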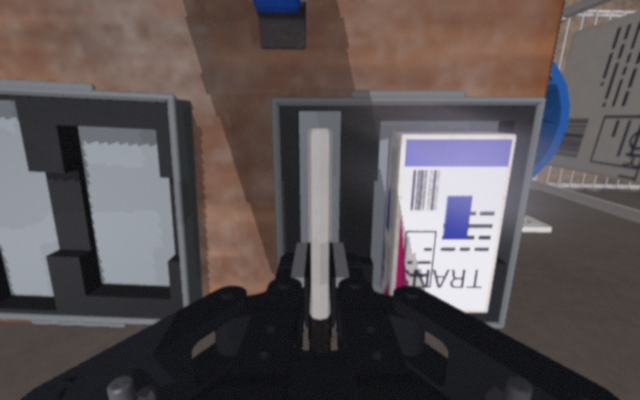

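Request:
{"op": "jog_arm", "data": {"series": [{"x":3,"y":0,"z":0.2,"wx":0,"wy":-0.4,"wz":0},{"x":5,"y":0,"z":0.2,"wx":0,"wy":-0.4,"wz":0},{"x":6,"y":0,"z":0.2,"wx":0,"wy":-0.4,"wz":0},{"x":6.6,"y":0,"z":0.2,"wx":0,"wy":-0.4,"wz":0},{"x":6.8,"y":0,"z":0.2,"wx":0,"wy":-0.4,"wz":0},{"x":6.8,"y":0,"z":0.2,"wx":0,"wy":-0.4,"wz":0},{"x":6.8,"y":0,"z":0.2,"wx":0,"wy":-0.4,"wz":0}]}}

```text
t: 10.82
tool_pos: [0.6245, -0.0309, 0.0428]
tool_rot: [0.703, 0.085, 0.701, -0.085]
ft_force: [-0.5, 0.1, -0.3]
opening: 0.009
```

Lower 3.5 mm more, then release slightly.

Request:
{"op": "jog_arm", "data": {"series": [{"x":0.2,"y":0.1,"z":-0.2,"wx":0,"wy":0,"wz":0},{"x":0.35,"y":0.1,"z":-0.2,"wx":0,"wy":0,"wz":0},{"x":0.35,"y":0.1,"z":-0.2,"wx":0,"wy":0,"wz":0}]}}

```text
t: 11.07
tool_pos: [0.6226, -0.0292, 0.0394]
tool_rot: [0.703, 0.085, 0.701, -0.085]
ft_force: [-1.4, 0.7, 4.9]
opening: 0.0088
```

Request:
{"op": "jog_arm", "data": {"series": [{"x":0,"y":0,"z":0,"wx":0,"wy":0,"wz":0},{"x":0,"y":0,"z":0,"wx":0,"wy":0,"wz":0},{"x":0,"y":0,"z":0,"wx":0,"wy":0,"wz":0},{"x":0,"y":0,"z":0,"wx":0,"wy":0,"wz":0}], "gripper": 0.55}}

```text
t: 11.4
tool_pos: [0.6219, -0.0295, 0.0381]
tool_rot: [0.703, 0.085, 0.701, -0.085]
ft_force: [-1.2, 0.0, -1.6]
opening: 0.0193
```

Request:
{"op": "jog_arm", "data": {"series": [{"x":-2,"y":0,"z":0,"wx":0,"wy":0,"wz":0},{"x":-5,"y":0,"z":0,"wx":0,"wy":0,"wz":0},{"x":-9,"y":0,"z":0,"wx":0,"wy":0,"wz":0},{"x":-12,"y":0,"z":0,"wx":0,"wy":0,"wz":0},{"x":-12,"y":0,"z":0,"wx":0,"wy":0,"wz":0}]}}

```text
t: 11.82
tool_pos: [0.6263, -0.0301, 0.1653]
tool_rot: [0.707, 0.086, 0.697, -0.084]
ft_force: [0.2, -0.5, 0.6]
opening: 0.0191
```

```bash
python3 - <<'E'
from h import *
print(state()['opening'],rel((.437,-.009,.12),np.radians(-14)))
E
```

```text
0.019052968114950018 (array([  4.28,  -2.49, -18.95]), array([ 0.2,  0.7, -0.2]))
```

Request:
{"op": "jog_arm", "data": {"series": [{"x":0,"y":-2.5,"z":-19,"wx":0,"wy":0.5,"wz":0},{"x":0,"y":-2.5,"z":-19,"wx":0,"wy":0.5,"wz":0},{"x":0,"y":-2.5,"z":-19,"wx":0,"wy":0.5,"wz":0},{"x":0,"y":-2.5,"z":-19,"wx":0,"wy":0.5,"wz":0},{"x":4.3,"y":-2.5,"z":-19,"wx":0,"wy":0.5,"wz":0},{"x":4.3,"y":-2.5,"z":-19,"wx":0,"wy":0.5,"wz":0},{"x":4.3,"y":-2.5,"z":-19,"wx":0,"wy":0.5,"wz":0},{"x":4.3,"y":-2.5,"z":-19,"wx":0,"wy":0.5,"wz":0},{"x":4.3,"y":-2.5,"z":-19,"wx":0,"wy":0.5,"wz":0}], "gripper": -0.3}}

```text
t: 12.57
tool_pos: [0.4342, -0.0088, 0.1157]
tool_rot: [0.701, 0.085, 0.703, -0.085]
ft_force: [1.1, -0.5, 0.0]
opening: 0.0554
```

```bash
python3 - <<'E'
from meas import *
print(state()['opening'],rel((.437,-.009,.042),np.radians(-14)))
im,d,P,m=shot('wrist');cv2.imwrite('pics/s1.png',im[:,:,::-1]);hsv=cv2.cvtColor(im,cv2.COLOR_RGB2HSV)
print(obj(P,(200,440,0,400),.03,.06,(hsv[...,0]>100)&(hsv[...,0]<130)&(hsv[...,1]>120)))
E
```

```text
0.05540903657997772 (array([7.37, 0.04, 0.31]), array([ 0.2, -0.2, -0. ]))
(array([433.8,  -7.8, 118.3,  25.7, -14. ]), np.float64(47.8), 6384)
```

View pics/s1.png

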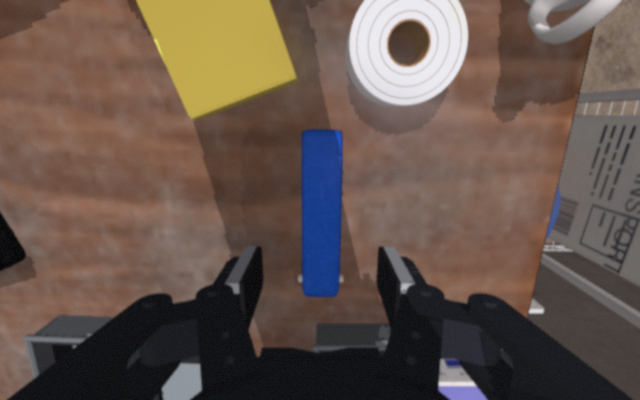

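Request:
{"op": "jog_arm", "data": {"series": [{"x":3.5,"y":0.1,"z":0.3,"wx":0,"wy":-0.2,"wz":0},{"x":6,"y":0.1,"z":0.3,"wx":0,"wy":-0.2,"wz":0},{"x":7,"y":0.1,"z":0.3,"wx":0,"wy":-0.2,"wz":0},{"x":7.4,"y":0.1,"z":0.3,"wx":0,"wy":-0.2,"wz":0},{"x":7.4,"y":0.1,"z":0.3,"wx":0,"wy":-0.2,"wz":0},{"x":7.4,"y":0.1,"z":0.3,"wx":0,"wy":-0.2,"wz":0}]}}

```text
t: 13.12
tool_pos: [0.435, -0.0083, 0.0415]
tool_rot: [0.701, 0.085, 0.703, -0.085]
ft_force: [-0.5, 0.3, 0.4]
opening: 0.0551
```

Request:
{"op": "jog_arm", "data": {"series": [{"x":0,"y":0,"z":0,"wx":0,"wy":0,"wz":0},{"x":0,"y":0,"z":0,"wx":0,"wy":0,"wz":0},{"x":0,"y":0,"z":0,"wx":0,"wy":0,"wz":0},{"x":0,"y":0,"z":0,"wx":0,"wy":0,"wz":0},{"x":0,"y":0,"z":0,"wx":0,"wy":0,"wz":0},{"x":0,"y":0,"z":0,"wx":0,"wy":0,"wz":0}], "gripper": 1}}

```text
t: 13.62
tool_pos: [0.4351, -0.0079, 0.042]
tool_rot: [0.702, 0.086, 0.702, -0.084]
ft_force: [-1.2, 0.5, 6.4]
opening: 0.0248
```

Request:
{"op": "jog_arm", "data": {"series": [{"x":-4,"y":0,"z":0,"wx":0,"wy":0,"wz":0},{"x":-8,"y":0,"z":0,"wx":0,"wy":0,"wz":0},{"x":-11,"y":0,"z":0,"wx":0,"wy":0,"wz":0},{"x":-11,"y":0,"z":0,"wx":0,"wy":0,"wz":0},{"x":-11,"y":0,"z":0,"wx":0,"wy":0,"wz":0}]}}

```text
t: 14.03
tool_pos: [0.4359, -0.0079, 0.1528]
tool_rot: [0.703, 0.086, 0.702, -0.084]
ft_force: [-0.5, -0.1, -3.5]
opening: 0.025
```

```bash
python3 - <<'E'
from h import *
print(state()['opening'],rel((.5615,-.237,.14),np.radians(-16.4)))
E
```

```text
0.025019717896500232 (array([  1.24, -19.27,  17.65]), array([ 2.6,  0.1, -0.2]))
```

Request:
{"op": "jog_arm", "data": {"series": [{"x":1,"y":-19.3,"z":17.4,"wx":2.6,"wy":0,"wz":0},{"x":1,"y":-19.3,"z":17.4,"wx":2.6,"wy":0,"wz":0},{"x":1,"y":-19.3,"z":17.4,"wx":2.6,"wy":0,"wz":0},{"x":1,"y":-19.3,"z":17.4,"wx":2.6,"wy":0,"wz":0},{"x":1,"y":-19.3,"z":17.4,"wx":2.6,"wy":0,"wz":0},{"x":1,"y":-19.3,"z":17.4,"wx":2.6,"wy":0,"wz":0},{"x":1,"y":-19.3,"z":17.4,"wx":2.6,"wy":0,"wz":0},{"x":1,"y":-19.3,"z":17.4,"wx":2.6,"wy":0,"wz":0},{"x":1,"y":-19.3,"z":17.4,"wx":2.6,"wy":0,"wz":0},{"x":1,"y":-19.3,"z":17.4,"wx":2.6,"wy":0,"wz":0}]}}

```text
t: 14.87
tool_pos: [0.5559, -0.2353, 0.1384]
tool_rot: [0.697, 0.101, 0.702, -0.1]
ft_force: [-0.0, 0.4, -1.5]
opening: 0.0248
```

```bash
python3 - <<'E'
from h import *
print(state()['opening'],rel((.559,-.236,.056),np.radians(-16.4)))
im,d,P,m=shot('wrist');cv2.imwrite('pics/s2.png',im[:,:,::-1])
E
```

```text
0.024819836057016202 (array([8.24, 0.01, 0.38]), array([ 0.1, -0.4, -0.1]))
```

View pics/s2.png

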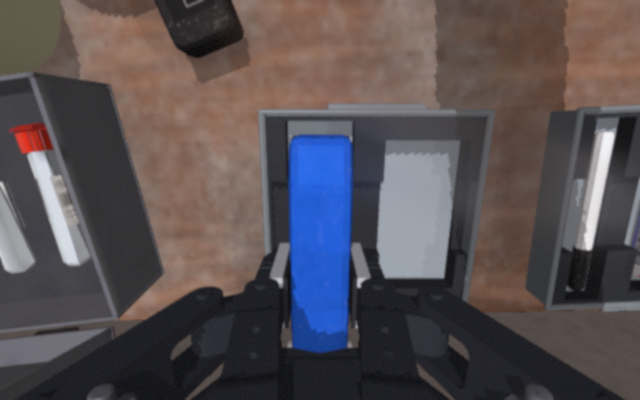

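Request:
{"op": "jog_arm", "data": {"series": [{"x":3.5,"y":0,"z":0.4,"wx":0,"wy":-0.4,"wz":0},{"x":6,"y":0,"z":0.4,"wx":0,"wy":-0.4,"wz":0},{"x":7.5,"y":0,"z":0.4,"wx":0,"wy":-0.4,"wz":0},{"x":8,"y":0,"z":0.4,"wx":0,"wy":-0.4,"wz":0},{"x":8.2,"y":0,"z":0.4,"wx":0,"wy":-0.4,"wz":0},{"x":8.3,"y":0,"z":0.4,"wx":0,"wy":-0.4,"wz":0},{"x":8.3,"y":0,"z":0.4,"wx":0,"wy":-0.4,"wz":0},{"x":8.3,"y":0,"z":0.4,"wx":0,"wy":-0.4,"wz":0}]}}

```text
t: 15.58
tool_pos: [0.5619, -0.2383, 0.0585]
tool_rot: [0.702, 0.101, 0.698, -0.101]
ft_force: [1.0, 0.4, -2.1]
opening: 0.0248
```

Request:
{"op": "jog_arm", "data": {"series": [{"x":0.2,"y":0.1,"z":-0.3,"wx":0,"wy":0,"wz":0},{"x":0.45,"y":0.1,"z":-0.3,"wx":0,"wy":0,"wz":0},{"x":0.45,"y":0.1,"z":-0.3,"wx":0,"wy":0,"wz":0},{"x":0.45,"y":0.1,"z":-0.3,"wx":0,"wy":0,"wz":0}]}}

```text
t: 15.92
tool_pos: [0.5586, -0.2363, 0.0541]
tool_rot: [0.701, 0.101, 0.698, -0.101]
ft_force: [-2.5, 1.7, 8.6]
opening: 0.0247
```

Request:
{"op": "jog_arm", "data": {"series": [{"x":0,"y":0,"z":0,"wx":0,"wy":0,"wz":0},{"x":0,"y":0,"z":0,"wx":0,"wy":0,"wz":0},{"x":0,"y":0,"z":0,"wx":0,"wy":0,"wz":0},{"x":0,"y":0,"z":0,"wx":0,"wy":0,"wz":0}], "gripper": 0}}

```text
t: 16.25
tool_pos: [0.5584, -0.2364, 0.0526]
tool_rot: [0.701, 0.101, 0.699, -0.101]
ft_force: [0.2, 0.3, 0.4]
opening: 0.0427
```

Request:
{"op": "jog_arm", "data": {"series": [{"x":-2,"y":0,"z":0,"wx":0,"wy":0,"wz":0},{"x":-5,"y":0,"z":0,"wx":0,"wy":0,"wz":0},{"x":-9,"y":0,"z":0,"wx":0,"wy":0,"wz":0},{"x":-11,"y":0,"z":0,"wx":0,"wy":0,"wz":0},{"x":-11,"y":0,"z":0,"wx":0,"wy":0,"wz":0}]}}

```text
t: 16.67
tool_pos: [0.5613, -0.2381, 0.1681]
tool_rot: [0.704, 0.1, 0.695, -0.102]
ft_force: [0.4, -1.2, 0.7]
opening: 0.0425
```

```bash
python3 - <<'E'
from h import *
print(state()['opening'],rel((.3694,-.278,.12),np.radians(4.2)))
E
```

```text
0.04245851215220971 (array([  4.59,  -9.25, -17.34]), array([-20.6,   0.7,   0.1]))
```

Request:
{"op": "jog_arm", "data": {"series": [{"x":0,"y":-9.3,"z":-17,"wx":-20.6,"wy":0.5,"wz":0},{"x":0,"y":-9.3,"z":-17,"wx":-20.6,"wy":0.5,"wz":0},{"x":0,"y":-9.3,"z":-17,"wx":-20.6,"wy":0.5,"wz":0},{"x":0,"y":-9.3,"z":-17,"wx":-20.6,"wy":0.5,"wz":0},{"x":0,"y":-9.3,"z":-17,"wx":-20.6,"wy":0.5,"wz":0},{"x":0,"y":-9.3,"z":-17,"wx":-20.6,"wy":0.5,"wz":0},{"x":0,"y":-9.3,"z":-17,"wx":-20.6,"wy":0.5,"wz":0},{"x":0,"y":-9.3,"z":-17,"wx":-20.6,"wy":0.5,"wz":0},{"x":0,"y":-9.3,"z":-17,"wx":-20.6,"wy":0.5,"wz":0}], "gripper": -0.7}}

```text
t: 17.42
tool_pos: [0.3701, -0.2772, 0.1619]
tool_rot: [0.705, -0.026, 0.708, 0.027]
ft_force: [-0.2, 0.0, 0.2]
opening: 0.0725
```

```bash
python3 - <<'E'
from meas import *
s=state();print(s['opening'],s['tool_pos'])
im,d,P,m=shot('wrist');cv2.imwrite('pics/b1.png',im[:,:,::-1])
r=obj(P,(200,440,0,300),.022,.045);print(r)
c=r[0];print(rel((c[0]/1000,c[1]/1000,.023),np.radians(c[4])))
p=P.reshape(-1,3);rr=np.hypot(p[:,0]-.37,p[:,1]+.278)
for lo,hi in((.05,.1),(.1,.16)):
    k=(p[:,2]>lo)&(p[:,2]<hi)&(d.ravel()>.18)&(p[:,0]<.42);i=np.argmin(np.where(k,rr,9));print(lo,k.sum(),p[i],rr[i])
E
```

```text
0.07253602183138073 [ 0.3700789  -0.27720959  0.1619376 ]
(array([ 369.5, -279. ,  103.6,   44.9,    4.4]), np.float64(31.2), 6168)
(array([ 1.389e+01, -1.800e-01, -1.000e-02]), array([-0.1, -0.3, -0. ]))
0.05 21999 [ 0.35112534 -0.37496888  0.05361339] 0.09878874724061643
0.1 0 [ 0.24900786 -0.48082063  0.07029878] 0.23616796699772893
```

View pics/b1.png

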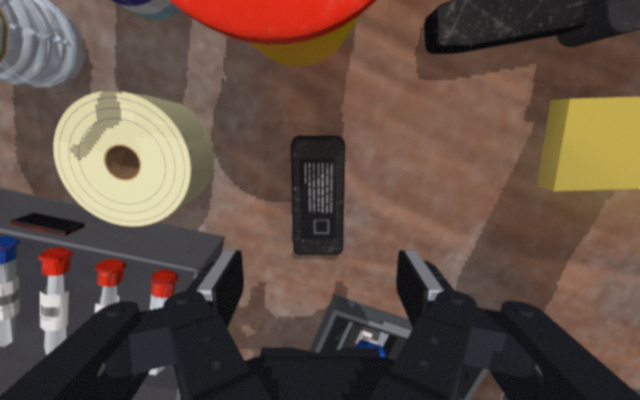

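```bash
python3 - <<'E'
from meas import *
for n in('scene','side','w1'):
    D=np.load(f'pics/{n}.npz');im=D['im'];P=D['P'] if 'P' in D else cloud(im,D['d'],D)
    h=cv2.cvtColor(im,cv2.COLOR_RGB2HSV);k=((h[...,0]<6)|(h[...,0]>174))&(h[...,1]>170)&(h[...,2]>120)&(P[...,2]<.25)&(P[...,2]>.08)&(P[...,0]<.35)
    p=P[k];print(n,k.sum(),np.round(np.percentile(p,[1,50,99],axis=0),3).tolist() if len(p) else 0)
print(camera_model('wrist')['xyz'])
E
```

```text
scene 510 [[0.199, -0.342, 0.149], [0.233, -0.275, 0.162], [0.268, -0.245, 0.169]]
side 1010 [[0.164, -0.338, 0.099], [0.213, -0.276, 0.161], [0.271, -0.247, 0.169]]
w1 1251 [[0.248, -0.308, 0.158], [0.261, -0.286, 0.162], [0.275, -0.262, 0.168]]
[ 0.30213203 -0.28265639  0.28708491]
```

```bash
python3 - <<'E'
from meas import *
print(rel((.3845,-.2778,.031),np.radians(4.4)))
E
```

```text
(array([13.08, -0.18,  1.5 ]), array([-0.1, -0.3, -0. ]))
```

Request:
{"op": "jog_arm", "data": {"series": [{"x":0,"y":-0.2,"z":1.5,"wx":0,"wy":-0.3,"wz":0},{"x":3.5,"y":-0.2,"z":1.5,"wx":0,"wy":-0.3,"wz":0},{"x":7,"y":-0.2,"z":1.5,"wx":0,"wy":-0.3,"wz":0},{"x":10,"y":-0.2,"z":1.5,"wx":0,"wy":-0.3,"wz":0},{"x":12,"y":-0.2,"z":1.5,"wx":0,"wy":-0.3,"wz":0},{"x":13,"y":-0.2,"z":1.5,"wx":0,"wy":-0.3,"wz":0},{"x":13,"y":-0.2,"z":1.5,"wx":0,"wy":-0.3,"wz":0},{"x":13,"y":-0.2,"z":1.5,"wx":0,"wy":-0.3,"wz":0}]}}

```text
t: 18.13
tool_pos: [0.3835, -0.2783, 0.0318]
tool_rot: [0.706, -0.026, 0.707, 0.027]
ft_force: [0.6, -0.6, 1.1]
opening: 0.0722
```

Request:
{"op": "jog_arm", "data": {"series": [{"x":0,"y":0,"z":0,"wx":0,"wy":0,"wz":0},{"x":0,"y":0,"z":0,"wx":0,"wy":0,"wz":0},{"x":0,"y":0,"z":0,"wx":0,"wy":0,"wz":0},{"x":0,"y":0,"z":0,"wx":0,"wy":0,"wz":0},{"x":0,"y":0,"z":0,"wx":0,"wy":0,"wz":0},{"x":0,"y":0,"z":0,"wx":0,"wy":0,"wz":0}], "gripper": 1}}

```text
t: 18.63
tool_pos: [0.3843, -0.279, 0.0336]
tool_rot: [0.708, -0.026, 0.706, 0.026]
ft_force: [-0.8, 1.0, 6.6]
opening: 0.0444
```

Request:
{"op": "jog_arm", "data": {"series": [{"x":-3,"y":0,"z":0,"wx":0,"wy":0,"wz":0},{"x":-6,"y":0,"z":0,"wx":0,"wy":0,"wz":0},{"x":-9,"y":0,"z":0,"wx":0,"wy":0,"wz":0},{"x":-13,"y":0,"z":0,"wx":0,"wy":0,"wz":0},{"x":-13,"y":0,"z":0,"wx":0,"wy":0,"wz":0}]}}

```text
t: 19.05
tool_pos: [0.3867, -0.2812, 0.1691]
tool_rot: [0.71, -0.028, 0.703, 0.024]
ft_force: [1.3, -0.4, -1.7]
opening: 0.0446
```

```bash
python3 - <<'E'
from h import *
a=np.radians(-16.4)
print(state()['opening'],rel((.586+.015*np.cos(a),-.1616+.015*np.sin(a),.14),a))
E
```

```text
0.04461677378826799 (array([ 3.08,  9.98, 22.12]), array([20.6,  0.7,  0.2]))
```

Request:
{"op": "jog_arm", "data": {"series": [{"x":2.5,"y":10,"z":22.1,"wx":20.6,"wy":0.5,"wz":0},{"x":2.5,"y":10,"z":22.1,"wx":20.6,"wy":0.5,"wz":0},{"x":2.5,"y":10,"z":22.1,"wx":20.6,"wy":0.5,"wz":0},{"x":2.5,"y":10,"z":22.1,"wx":20.6,"wy":0.5,"wz":0},{"x":2.5,"y":10,"z":22.1,"wx":20.6,"wy":0.5,"wz":0},{"x":2.5,"y":10,"z":22.1,"wx":20.6,"wy":0.5,"wz":0},{"x":2.5,"y":10,"z":22.1,"wx":20.6,"wy":0.5,"wz":0},{"x":2.5,"y":10,"z":22.1,"wx":20.6,"wy":0.5,"wz":0},{"x":2.5,"y":10,"z":22.1,"wx":20.6,"wy":0.5,"wz":0},{"x":2.5,"y":10,"z":22.1,"wx":20.6,"wy":0.5,"wz":0}]}}

```text
t: 19.88
tool_pos: [0.5947, -0.1639, 0.1371]
tool_rot: [0.696, 0.101, 0.703, -0.102]
ft_force: [-0.9, 0.4, -2.3]
opening: 0.0448
```

```bash
python3 - <<'E'
from h import *
a=np.radians(-16.4)
print(state()['opening'],rel((.586+.015*np.cos(a),-.1616+.015*np.sin(a),.0475),a))
im,d,P,m=shot('wrist');cv2.imwrite('pics/b2.png',im[:,:,::-1])
E
```

```text
0.04482296870759949 (array([ 8.95, -0.01,  0.69]), array([-0.1, -0.5,  0.1]))
```

View pics/b2.png

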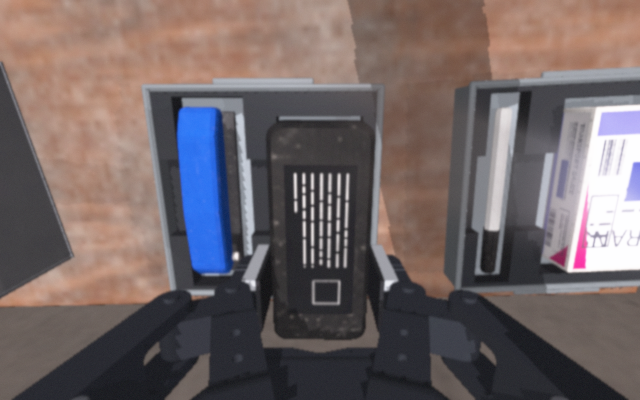

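Request:
{"op": "jog_arm", "data": {"series": [{"x":3.5,"y":0,"z":0.5,"wx":0,"wy":-0.5,"wz":0},{"x":6,"y":0,"z":0.5,"wx":0,"wy":-0.5,"wz":0},{"x":7.5,"y":0,"z":0.5,"wx":0,"wy":-0.5,"wz":0},{"x":8.4,"y":0,"z":0.5,"wx":0,"wy":-0.5,"wz":0},{"x":8.9,"y":0,"z":0.5,"wx":0,"wy":-0.5,"wz":0},{"x":9,"y":0,"z":0.5,"wx":0,"wy":-0.5,"wz":0},{"x":9,"y":0,"z":0.5,"wx":0,"wy":-0.5,"wz":0},{"x":9,"y":0,"z":0.5,"wx":0,"wy":-0.5,"wz":0}]}}

```text
t: 20.6
tool_pos: [0.601, -0.1643, 0.0482]
tool_rot: [0.701, 0.101, 0.699, -0.101]
ft_force: [0.8, 0.8, -1.8]
opening: 0.0445
```

Request:
{"op": "jog_arm", "data": {"series": [{"x":0.2,"y":0,"z":-0.1,"wx":0,"wy":0,"wz":0},{"x":0.3,"y":0,"z":-0.1,"wx":0,"wy":0,"wz":0},{"x":0.3,"y":0,"z":-0.1,"wx":0,"wy":0,"wz":0},{"x":0.3,"y":0,"z":-0.1,"wx":0,"wy":0,"wz":0}]}}

```text
t: 20.93
tool_pos: [0.6001, -0.1638, 0.0457]
tool_rot: [0.701, 0.101, 0.699, -0.101]
ft_force: [-1.6, 0.2, 5.1]
opening: 0.0443
```

Request:
{"op": "jog_arm", "data": {"series": [{"x":0,"y":0,"z":0,"wx":0,"wy":0,"wz":0},{"x":0,"y":0,"z":0,"wx":0,"wy":0,"wz":0},{"x":0,"y":0,"z":0,"wx":0,"wy":0,"wz":0},{"x":0,"y":0,"z":0,"wx":0,"wy":0,"wz":0}], "gripper": -0.25}}

```text
t: 21.27
tool_pos: [0.5993, -0.1635, 0.044]
tool_rot: [0.7, 0.1, 0.7, -0.101]
ft_force: [0.0, 0.4, 0.4]
opening: 0.0531
```

Request:
{"op": "jog_arm", "data": {"series": [{"x":-2,"y":0,"z":0,"wx":0,"wy":0,"wz":0},{"x":-5,"y":0,"z":0,"wx":0,"wy":0,"wz":0},{"x":-9,"y":0,"z":0,"wx":0,"wy":0,"wz":0},{"x":-13,"y":0,"z":0,"wx":0,"wy":0,"wz":0},{"x":-17,"y":0,"z":0,"wx":0,"wy":0,"wz":0},{"x":-22,"y":6,"z":-6,"wx":0,"wy":0,"wz":0},{"x":-26,"y":9,"z":-9,"wx":0,"wy":0,"wz":0},{"x":-28,"y":10,"z":-11,"wx":0,"wy":0,"wz":0},{"x":-28,"y":10,"z":-11,"wx":0,"wy":0,"wz":0},{"x":-28,"y":10,"z":-11,"wx":0,"wy":0,"wz":0},{"x":-28,"y":10,"z":-11,"wx":0,"wy":0,"wz":0},{"x":-28,"y":10,"z":-11,"wx":0,"wy":0,"wz":0}]}}

```text
t: 22.27
tool_pos: [0.5222, -0.0356, 0.3247]
tool_rot: [0.701, 0.1, 0.699, -0.1]
ft_force: [0.3, -0.2, -0.7]
opening: 0.0535
```

```bash
python3 - <<'E'
from meas import *
s=state();print(s['opening'],s['tool_pos'])
im,d,P,m=shot('wrist');np.savez('pics/fin',im=im,d=d,P=P);cv2.imwrite('pics/f1.png',im[:,:,::-1])
E
```

```text
0.05353620321358872 [ 0.5222091  -0.03558885  0.32471206]
```

View pics/f1.png

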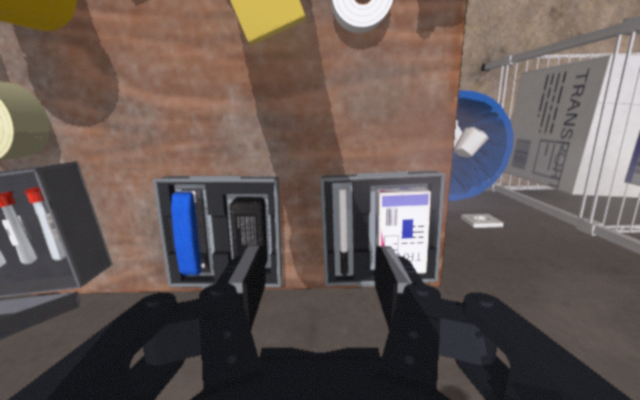

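Request:
{"op": "jog_arm", "data": {"series": [{"x":0,"y":0,"z":-4,"wx":0,"wy":0,"wz":0},{"x":0,"y":0,"z":-8,"wx":0,"wy":0,"wz":0},{"x":0,"y":0,"z":-8,"wx":0,"wy":0,"wz":0},{"x":0,"y":0,"z":-8,"wx":0,"wy":0,"wz":0},{"x":0,"y":0,"z":-8,"wx":0,"wy":0,"wz":0}]}}

```text
t: 22.73
tool_pos: [0.4456, -0.0148, 0.3233]
tool_rot: [0.7, 0.101, 0.7, -0.102]
ft_force: [-0.6, -0.3, 0.8]
opening: 0.0531
```

```bash
python3 - <<'E'
from meas import *
im,d,P,m=shot('wrist');cv2.imwrite('pics/f2.png',im[:,:,::-1]);hsv=cv2.cvtColor(im,cv2.COLOR_RGB2HSV);F=np.ones(d.shape,bool)
T={'desk':(574.9,-199.,-16.4),'swab':(634.8,23.2,-13.8)}
def sel(tray,y0,y1,z0,z1,mask=F):
    x,y,a=T[tray];a=np.radians(a);dx=P[...,0]*1000-x;dy=P[...,1]*1000-y
    u=dx*np.cos(a)+dy*np.sin(a);v=-dx*np.sin(a)+dy*np.cos(a);z=P[...,2]*1000
    k=(abs(u)<76)&(v>y0)&(v<y1)&(z>z0)&(z<z1)&mask
    n,l,st,_=cv2.connectedComponentsWithStats(k.astype(np.uint8));k=l==1+np.argmax(st[1:,4])
    return rect(np.stack([u[k],v[k]],1)/1000),'z pct',np.round(np.percentile(z[k],[5,50,95]),1),k.sum()
print('brick',sel('desk',5,75,38,50))
print('stapler',sel('desk',-70,-10,45,70,(hsv[...,0]>100)&(hsv[...,0]<130)&(hsv[...,1]>120)))
print('carton',sel('swab',-15,70,38,55))
print('marker',sel('swab',-68,-40,22,34))
E
```

```text
brick (array([  1.1,  61.8, 101.3,  19.4, -11.4]), 'z pct', array([39.7, 42.5, 43.9]), np.int64(344))
stapler (array([-30.5, -39.4,  72.3,  26.1,  -0.2]), 'z pct', array([48.4, 58.9, 61.8]), np.int64(1021))
carton (array([-33.8,  37.8,  56.4,  46.6,   0.8]), 'z pct', array([41.5, 47.1, 48.6]), np.int64(636))
marker (array([  2.2, -53.7, 132.3,  11.5,  -0.2]), 'z pct', array([23.5, 27.1, 29.3]), np.int64(577))
```

View pics/f2.png

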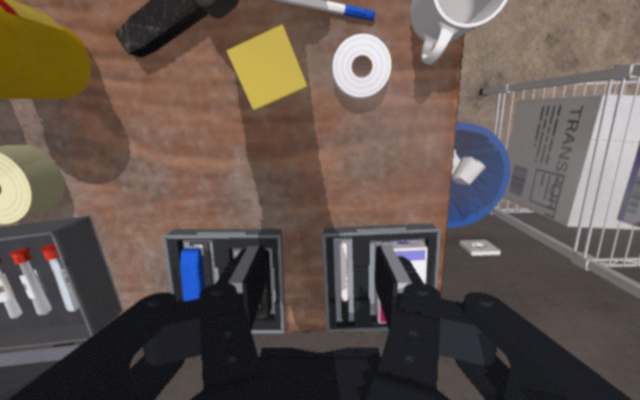

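Request:
{"op": "jog_arm", "data": {"series": [{"x":0,"y":0,"z":4,"wx":0,"wy":0,"wz":0},{"x":0,"y":0,"z":8,"wx":0,"wy":0,"wz":0},{"x":0,"y":0,"z":12,"wx":0,"wy":0,"wz":0},{"x":0,"y":0,"z":14,"wx":0,"wy":0,"wz":0},{"x":0,"y":0,"z":14,"wx":0,"wy":0,"wz":0},{"x":0,"y":0,"z":14,"wx":0,"wy":0,"wz":0},{"x":0,"y":0,"z":14,"wx":0,"wy":0,"wz":0}]}}

```text
t: 23.37
tool_pos: [0.5793, -0.0538, 0.3228]
tool_rot: [0.699, 0.101, 0.701, -0.102]
ft_force: [0.4, 0.6, -0.3]
opening: 0.0535
```

```bash
python3 - <<'E'
from meas import *
im,d,P,m=shot('wrist');cv2.imwrite('pics/f3.png',im[:,:,::-1]);hsv=cv2.cvtColor(im,cv2.COLOR_RGB2HSV);F=np.ones(d.shape,bool)
T={'desk':(574.9,-199.,-16.4),'swab':(634.8,23.2,-13.8)}
def sel(tray,y0,y1,z0,z1,mask=F):
    x,y,a=T[tray];a=np.radians(a);dx=P[...,0]*1000-x;dy=P[...,1]*1000-y
    u=dx*np.cos(a)+dy*np.sin(a);v=-dx*np.sin(a)+dy*np.cos(a);z=P[...,2]*1000
    k=(abs(u)<76)&(v>y0)&(v<y1)&(z>z0)&(z<z1)&mask
    n,l,st,_=cv2.connectedComponentsWithStats(k.astype(np.uint8));k=l==1+np.argmax(st[1:,4])
    return rect(np.stack([u[k],v[k]],1)/1000),'z pct',np.round(np.percentile(z[k],[5,50,95]),1),k.sum()
print('brick',sel('desk',5,75,38,50))
print('stapler',sel('desk',-70,-10,45,70,(hsv[...,0]>100)&(hsv[...,0]<130)&(hsv[...,1]>120)))
print('carton',sel('swab',-15,70,38,55))
print('marker',sel('swab',-68,-40,22,34)); print(state()['t'],state()['opening'],state()['ft_force'])
E
```

```text
brick (array([-8.000e-01,  4.100e+01,  1.027e+02,  4.560e+01, -1.000e-01]), 'z pct', array([40.7, 43. , 44.5]), np.int64(2494))
stapler (array([ -6.4, -39.4, 118.8,  26.1,  -0.5]), 'z pct', array([48.7, 59. , 61.9]), np.int64(2073))
carton (array([-1.000e+00,  2.700e+01,  1.206e+02,  6.860e+01,  1.000e-01]), 'z pct', array([45.7, 47.4, 48.8]), np.int64(4717))
marker (array([  2.3, -53.9, 131.2,  11.3,  -0.5]), 'z pct', array([23.7, 27.3, 29.5]), np.int64(736))
23.4167 0.053585551095697175 [-0.60697556 -0.12629592 -0.04261623]
```

```bash
python3 -c "
from cell import *
print(sign_off())"
```

```text
the job is handed in; nothing more can be done
None
```

I placed all four items, each in its own cut-out, and handed the job in at about 23.4 s of the 102 s allowed. The power brick and stapler are in the desk tray; the carton and black-capped marker are in the swab tray. The gripper let go of everything and was well clear above the trays.

The last wrist-camera measurement, in each tray's frame. Floor height is the rise in the thing's top height between stock and tray; the nominal cut-out floor is in brackets.

| Thing | x (mm) | y (mm) | Target y (mm) | Turn (deg) | Floor height (mm) |
|---|---|---|---|---|---|
| Power brick | −1 | 41 | 39 | under 1 | 12 (12) |
| Stapler | about 0 | −39 | −40 | under 1 | about 11 (12) |
| Carton | −1 | 27 | 26 | under 1 | 12 (12) |
| Marker | 2 | −54 | −54 | under 1 | 16 (16) |

- **Stapler x:** this is worked out from the blue arm (centre measured at −6.4 mm); I did not measure the base directly.
- **Failed check:** one checking view had the trays hidden behind the fingers, so I threw out its brick, stapler and carton readings. I moved the arm and measured again.
- **Gripper reading:** the opening read 1 to 4 mm less than each gripped width. It stayed steady on every lift, and nothing slipped.
- **Wrist force:** no reading at the end of a move went above about 10 N.

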